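# Swing the long handle blank to its stop

## Robot

A 6-joint arm with a two-finger parallel gripper is mounted at the origin on the work surface. World frame = base frame: x ahead of the robot, y to its left, z up, the work surface at z = 0. Lengths are in m, angles in rad, forces in N, time in s.
With the tool pointing down it reaches from about 0.3 to 0.875 m from the base axis. Payload 4.2 kg.
Tool frame: the origin (TCP) lies between the finger pads; the fingertips stand 8 mm ahead of it and the grasp point (between the pads) lies 11 mm behind it; z points along the fingers, y is the direction in which the jaws open and shut (so a half turn about z gives the same grasp; the last joint's range is limited). The gripper opens to 85 mm and grips with 20 to 120 N. Pads are 22 mm wide; open, the fingers measure 114 mm over their backs; the gripper's body (76 mm by 85 mm) begins 54 mm behind the grasp point. The pads swing forward as they close: fully open they stand 13 mm farther back than shut.
Start: joints at [1.224, 0.32, 1.565, -0, 1.257, -0.02], TCP at [0.185, 0.545, 0.239] pointing down, gripper open.
Joint ranges: [-3.11, 3.11], [-0.84, 2.01], [0.21, 2.61], [-1.34, 4.49], [0.05, 2.63], [-2.56, 2.56]. Speed limits (rad/s): [2.57, 2.57, 3.14, 3.14, 3.14, 3.14].

## Interface

Orientations are given as [roll, pitch, yaw] about the fixed x, y, z axes, in that order (R = Rz(yaw) Ry(pitch) Rx(roll)).
In Python, from bench import env, eyes, order gives the robot as it stands.
- The arm moves only by the tool send_rows, never from a script. Its argument "series" is one flat list of numbers, 6 for each row, row after row: the shift along the world's x, y, z in m, then the turn, a rotation vector about the world's x, y, z in rad. In form: [tx, ty, tz, wx, wy, wz, tx, ty, tz, wx, wy, wz, ...]. A call has 1 to 20 rows; each row shifts and turns the commanded pose from where the row before left it; what a row does not reach is not made up. A row lasts 1/12 s, in which the tool goes at most 41.7 mm and 7.16 degrees, less where a joint would pass 70% of its speed; a pose out of reach is approached as far as the arm can. A call with a gripper value outside its range is refused whole. "jaw" is the closure in counts, from 0 (fully open) to 255 (shut), set as the call begins (left out, the last holds). The fingers move at their own pace and stop on an object; "newtons" is the grip in N (left out, the last holds). Time passes only in rows, so rows that do not move let the fingers close. It gives the time, the measured TCP pose, the force and the opening at its end, in the units of the state.
- env.get_state(): the state, without advancing time (a new reading comes with each control period).
- eyes.read_camera(name): name is "scene" or "top"; returns the picture (480x640x3 uint8, red, green, blue); there is no depth.
- eyes.get_calibration(name): a dict with "fovy" (degrees; the focal length in pixels is half the picture's height over the tangent of half this angle, whatever the lens; pixels are square), "cx", "cy" (the principal point, pixels), "position" and "orientation" of the camera in the world. Camera axes: x right, y up, looking along -z (the intrinsics and any distortion apply to the point x, -y, -z); pixel columns grow to the right and rows downward; lengths in m; the calibration is good to about 2 mm. A picture is of the moment at which its call begins. get_calibration takes no time and is no camera call.
- order.hand_in(): hands the job in, once; it reports no verdict.
The state is a dict: "t": time; "joints": joint angles; "qvel": joint speeds; "effort": joint torques, N m; "tcp_pos": TCP position; "eef_rot": TCP orientation; "wrist_force": force on the tool from outside, world axes, zero at the start; "torque": the same for the moment, N m; "finger_gap": finger opening in m.
Only numpy, scipy, OpenCV 4.12 (cv2) and the standard library are available. Lean on these libraries where they do the work, as an engineer would, in place of code of your own. Each camera call takes 0.05 s, during which the arm holds its last target.

## Task

Two copper bars are pinned on steel marking-out plates. Swing the longer bar about its pin until it lies fully against the square stop block on its plate, ready for marking, then let go of it. Leave the shorter pinned bar as it is.

Things in the scene. Friction and masses are not known exactly. Their poses are not given: they have to be found in the camera images.
- jig: Fixed dark steel plate under the longer bar, 220 (x) x 230 (y) mm, 10 mm thick. Origin: its centre at table height, z up. The pivot pin, 34 mm high, stands at x -80, y 0 mm. Two steel stops on the plate reach 30 mm above the table: a square block 25 x 25 mm centred at x -22, y 78 and a round post 12 mm across at x -29, y -64. The bar swings level between them.
- long_bar (a joint): Angle (rad) of the longer bar about its pin, counter-clockwise from above: 0 against the round post (bar 0.7 rad clockwise of the plate's x axis), 1.4 against the square block (0.7 rad counter-clockwise of it). Starts in between. Pin friction is about 0.2 N m; the bar stays where it is left.
- long_end (a point): Middle of the free end face of the longer copper bar, 175 mm from the pin's axis, 18 mm above the table; x points along the bar away from the pin, z up. The bar is flat, 20 mm wide, 10 mm thick, underside 13 mm and top 23 mm above the table.
- short_end (a point): Middle of the free end face of the shorter copper bar, 115 mm from its own pin, on the other plate, which is equal to the first: same bar section, heights, stops and axes.

How it is judged:
At the end, for the whole second after the job is handed in: The longer bar lies against the square block, within 0.11 rad (about 19 mm at its free end), and is at rest; the shorter bar's free end is within 20 mm of where it began (value of joint long_bar above 1.29 rad and velocity of joint long_bar between -0.05 and 0.05 rad/s and distance of short_end from where it was at the start of the episode below 0.02 m); the robot touches nothing.
It fails at once if the shorter pinned bar was moved by more than 20 mm at its free end (distance of short_end from where it was at the start of the episode above 0.02 m).
It also fails if it takes over 32 s, if anything falls off the work surface, if the arm or the gripper's body presses on something with over 40 N, if the wrist force passes 120 N, or if a joint passes its speed limit or range.

## Working session

There is one attempt and no reset: what is moved stays moved. The work goes in short steps, Python scripts to look and compute and a tool call to move; the robot and the scene stay as the last step left them, time stands still between calls to the robot, and variables do not carry over. Pictures are saved under pics/ and viewed, and the job is handed in when it is done.

Besides the shell and the picture viewer there is one more tool, called after "Call:" as a command line: name --argument value ..., lists and objects as JSON in quotes. send_rows: Moves the arm, as the interface text tells. Its arguments: {"type":"object","properties":{"series":{"type":"array"},"jaw":{"type":"number"},"newtons":{"type":"number"}},"required":["series"]}

```bash
ls; mkdir -p pics
python3 - <<'E'
from bench import env, eyes, order
import cv2
print(env.get_state())
for n in ("top","scene"):
    print(eyes.get_calibration(n))
    cv2.imwrite(f"pics/{n}0.png",eyes.read_camera(n)[:,:,::-1])
E
```

```text
pics
{'t': 0.0, 'joints': array([ 1.22400583e+00,  3.20296953e-01,  1.56569229e+00, -2.01312997e-05,
        1.25737763e+00, -1.99856311e-02]), 'qvel': array([ 1.45616902e-05, -1.94443190e-04, -1.67499821e-03,  1.33297824e-03,
        8.71643400e-04, -7.73207234e-04]), 'effort': array([ 2.38203565e-04, -4.15532148e+01, -2.34165394e+01,  6.26315409e-05,
        7.97289074e-03,  1.62050367e-05]), 'tcp_pos': array([0.18442537, 0.54413228, 0.23847419]), 'eef_rot': array([-3.13981841e+00, -1.63207097e-05,  2.81479399e+00]), 'wrist_force': array([ 0.03255152, -0.12869099,  0.6152307 ]), 'torque': array([ 0.06081867,  0.017918  , -0.01007415]), 'finger_gap': 0.08521805985594495}
{'fovy': 47.57208299517694, 'cx': 315.09236793495774, 'cy': 241.33811676765438, 'position': array([ 0.35322979, -0.02623481,  1.09009661]), 'orientation': array([ 0.17908726,  0.02381116, -1.57782099])}
{'fovy': 42.40904856333685, 'cx': 318.007616578895, 'cy': 251.23487323946145, 'position': array([0.92417865, 0.52566385, 1.19655283]), 'orientation': array([5.04930372e-01, 2.42310307e-03, 2.55548603e+00])}
```

View pics/top0.png

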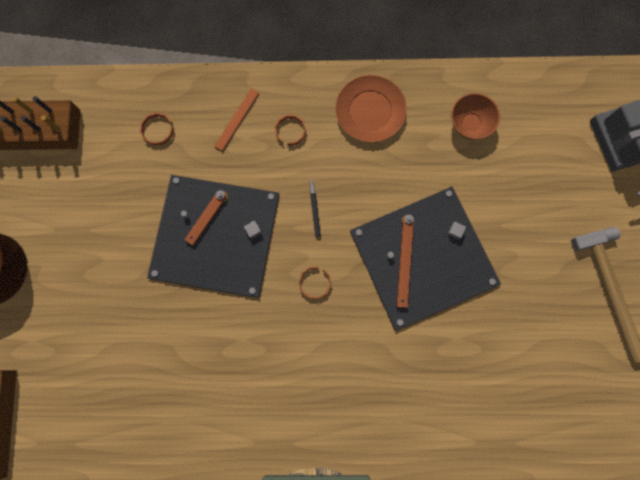

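View pics/scene0.png

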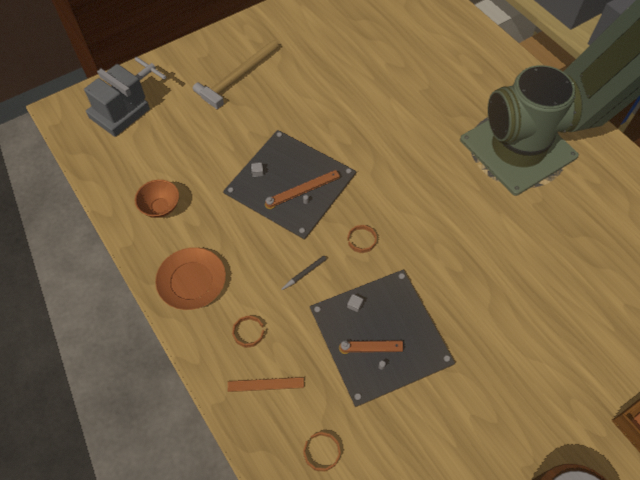

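The top view shows the longer bar on the right plate: pin near (408,220), free end near (403,305), square block (457,230), round post (390,257). The shorter bar is on the left plate, with its pin near (221,195).

```bash
cat > h.py <<'E'
import numpy as np, cv2
from scipy.spatial.transform import Rotation as R
from bench import env, eyes, order
def ray(n,u,v):
    c=eyes.get_calibration(n); f=240/np.tan(np.radians(c['fovy']/2))
    d=R.from_euler('xyz',c['orientation']).apply([(u-c['cx'])/f,-(v-c['cy'])/f,-1]); return c['position'],d
def onz(n,u,v,z):
    p,d=ray(n,u,v); return p+d*(z-p[2])/d[2]
def bars(n,img):
    hsv=cv2.cvtColor(img,cv2.COLOR_RGB2HSV)
    m=cv2.inRange(hsv,(3,140,70),(13,255,255))
    cs,_=cv2.findContours(m,cv2.RETR_EXTERNAL,cv2.CHAIN_APPROX_NONE)
    return [cv2.minAreaRect(c) for c in cs if cv2.contourArea(c)>150]
E
python3 - <<'E'
from h import *
np.set_printoptions(precision=4,suppress=True)
for n in("top","scene"):
    img=cv2.imread(f"pics/{n}0.png")[:,:,::-1].copy()
    for r in bars(n,img):
        b=cv2.boxPoints(r); 
        P=np.array([onz(n,*q,0.023)[:2] for q in b])
        print(n,np.round(r[0]),np.round(r[1]),'corners',P.round(3).tolist())
pts={'top':dict(pin=(408,219,.034),sq=(457.5,230,.03),post=(390,255,.03),end=(403,307,.023),c1=(359,232,.01),c2=(450,193,.01),c3=(493,282,.01),c4=(400,323,.01),spin=(221,195,.034),send=(191,241,.023),ssq=(253,230,.03),spost=(184,213,.03)),
'scene':dict(pin=(269,201,.034),sq=(257,168,.03),post=(306,198,.03),end=(338,176,.023),c1=(302,231,.01),c2=(230,190,.01),c3=(279,134,.01),c4=(349,171,.01),spin=(344,345,.034),send=(403,347,.023),ssq=(356,301,.03),spost=(382,363,.03))}
for k in pts['top']:
    a=onz('top',*pts['top'][k]);b=onz('scene',*pts['scene'][k]);print(k,a,b)
E
```

```text
top [405. 264.] [10. 87.] corners [[0.416, -0.16], [0.588, -0.178], [0.586, -0.198], [0.414, -0.18]]
top [203. 220.] [10. 54.] corners [[0.553, 0.261], [0.644, 0.202], [0.632, 0.185], [0.541, 0.244]]
top [ 41. 122.] [44. 13.] corners [[0.85, 0.604], [0.86, 0.579], [0.768, 0.539], [0.758, 0.563]]
top [ 23. 120.] [49. 16.] corners [[0.854, 0.655], [0.871, 0.626], [0.772, 0.569], [0.756, 0.598]]
top [ 58. 120.] [39. 22.] corners [[0.855, 0.563], [0.854, 0.516], [0.767, 0.51], [0.768, 0.556]]
top [475. 116.] [45. 48.] corners [[0.857, -0.287], [0.855, -0.387], [0.757, -0.38], [0.759, -0.282]]
top [236. 119.] [10. 69.] corners [[0.75, 0.207], [0.877, 0.132], [0.865, 0.113], [0.738, 0.189]]
top [371. 108.] [71. 67.] corners [[0.775, -0.031], [0.919, -0.067], [0.878, -0.21], [0.736, -0.171]]
scene [566. 470.] [12. 52.] corners [[0.484, 0.582], [0.395, 0.621], [0.406, 0.637], [0.494, 0.599]]
scene [266. 384.] [10. 75.] corners [[0.873, 0.126], [0.747, 0.201], [0.757, 0.218], [0.882, 0.144]]
scene [372. 346.] [11. 61.] corners [[0.644, 0.181], [0.54, 0.247], [0.554, 0.265], [0.656, 0.2]]
scen
[... 253 characters left out ...]
95], [0.41, -0.176], [0.417, -0.151], [0.6, -0.171]]
pin [ 0.5875 -0.1866  0.034 ] [ 0.5914 -0.1798  0.034 ]
sq [ 0.5649 -0.2837  0.03  ] [ 0.5656 -0.2763  0.03  ]
post [ 0.5164 -0.1493  0.03  ] [ 0.5164 -0.1428  0.03  ]
end [ 0.4151 -0.172   0.023 ] [ 0.4186 -0.157   0.023 ]
c1 [ 0.5671 -0.0907  0.01  ] [ 0.565  -0.0851  0.01  ]
c2 [ 0.6459 -0.2775  0.01  ] [ 0.644  -0.2706  0.01  ]
c3 [ 0.4634 -0.3526  0.01  ] [ 0.4619 -0.3485  0.01  ]
c4 [ 0.3848 -0.1669  0.01  ] [ 0.3832 -0.162   0.01  ]
spin [0.6415 0.1862 0.034 ] [0.6456 0.1941 0.034 ]
send [0.5501 0.2465 0.023 ] [0.5474 0.2597 0.023 ]
ssq [0.5697 0.1212 0.03  ] [0.5695 0.1281 0.03  ]
spost [0.6062 0.2608 0.03  ] [0.6039 0.2648 0.03  ]
```

Call:
send_rows --series '[0.0133,-0.0332,0,0,0,-0.0675,0.0133,-0.0332,0,0,0,-0.0675,0.0133,-0.0332,0,0,0,-0.0675,0.0133,-0.0332,0,0,0,-0.0675,0.0133,-0.0332,0,0,0,-0.0675,0.0133,-0.0332,0,0,0,-0.0675,0.0133,-0.0332,0,0,0,-0.0675,0.0133,-0.0332,0,0,0,-0.0675,0.0133,-0.0332,0,0,0,-0.0675,0.0133,-0.0332,0,0,0,-0.0675,0.0133,-0.0332,0,0,0,-0.0675,0.0133,-0.0332,0,0,0,-0.0675,0.0133,-0.0332,0,0,0,-0.0675,0.0133,-0.0332,0,0,0,-0.0675,0.0133,-0.0332,0,0,0,-0.0675,0.0133,-0.0332,0,0,0,-0.0675,0.0133,-0.0332,0,0,0,-0.0675,0.0133,-0.0332,0,0,0,-0.0675,0.0133,-0.0332,0,0,0,-0.0675,0.0133,-0.0332,0,0,0,-0.0675]' --jaw 255 --newtons 40

```text
t: 1.77
tcp_pos: [0.4506, -0.1212, 0.2391]
eef_rot: [-3.141, -0.0, 1.461]
wrist_force: [0.3, 1.0, 0.1]
finger_gap: 0.0002
```

Call:
send_rows --series '[0,0,-0.03,0,0,0,0,0,-0.03,0,0,0,0,0,-0.03,0,0,0,0,0,-0.03,0,0,0,0,0,-0.03,0,0,0,0,0,-0.025,0,0,0,0,0,-0.015,0,0,0,0,0,-0.009,0,0,0,0,0,0,0,0,0]'

```text
t: 2.52
tcp_pos: [0.4493, -0.1191, 0.0386]
eef_rot: [-3.137, -0.001, 1.465]
wrist_force: [-0.1, -0.0, -0.0]
finger_gap: -0.0002
```

Run:
```python
from h import *
print(env.get_state()['tcp_pos'])
a=[cv2.resize(eyes.read_camera("top")[130:370,250:570],(800,600)),eyes.read_camera("scene")[60:300,150:470]]
a[1]=cv2.resize(a[1],(800,600))
for i in (0,1): cv2.imwrite(f"pics/b{i}.png",a[i][:,:,::-1])
```

```text
[ 0.44927377 -0.11905509  0.03859707]
```

View pics/b0.png

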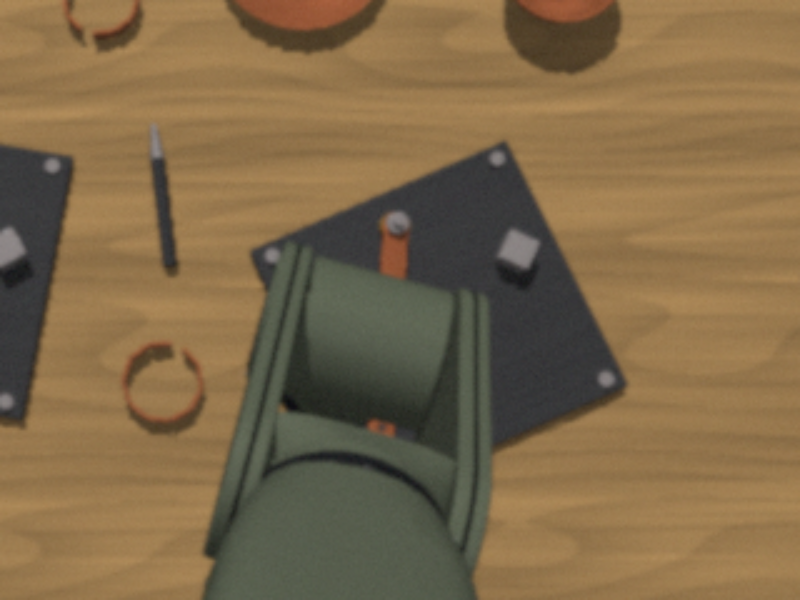

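View pics/b1.png

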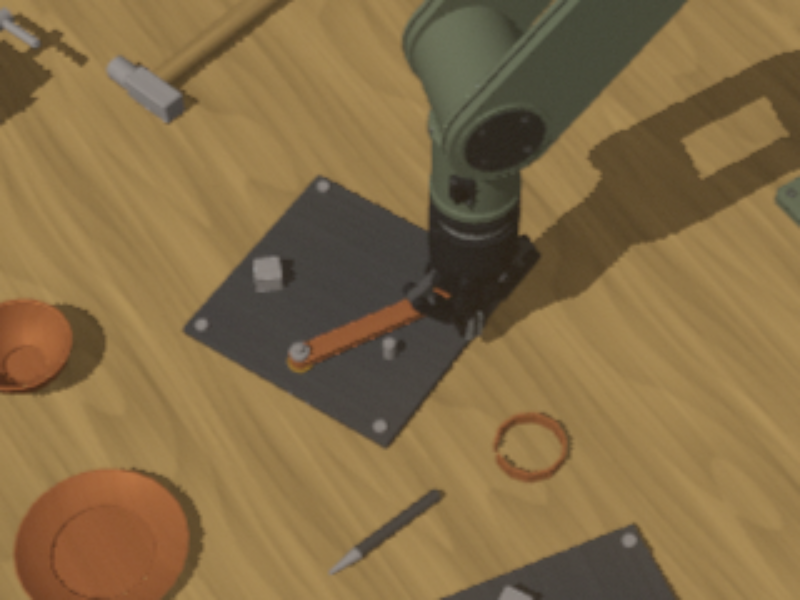

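The scene view shows the closed fingertips at crop (472,328), on the post side of the bar and beyond the post. That is the right side for pushing. I'll work out the arc next.

Run:
```python
from h import *
pin=np.array([.589,-.183])
f=lambda a: pin+.145*np.array([np.cos(a),np.sin(a)])+.021*np.array([np.sin(a),-np.cos(a)])
A=np.linspace(-3.25,-2.13,17);P=np.array([f(a) for a in A])
print(P[0],P[-1]);print(np.diff(P,axis=0).round(4).tolist(),A[1]-A[0])
print(f(-2.045))
```

```text
[ 0.44712329 -0.14643498] [ 0.49427462 -0.29477255]
[[-0.0022, -0.01], [-0.0015, -0.0101], [-0.0008, -0.0102], [-0.0001, -0.0103], [0.0006, -0.0102], [0.0014, -0.0102], [0.0021, -0.01], [0.0028, -0.0099], [0.0034, -0.0097], [0.0041, -0.0094], [0.0048, -0.0091], [0.0054, -0.0087], [0.006, -0.0083], [0.0065, -0.0079], [0.0071, -0.0074], [0.0076, -0.0069]] 0.06999999999999984
[ 0.50410584 -0.30241098]
```

Call:
send_rows --series '[0,0,-0.008,0,0,0,0,0,-0.0065,0,0,0,0,0,0,0,0,0]'

```text
t: 2.87
tcp_pos: [0.4502, -0.1193, 0.0253]
eef_rot: [-3.141, -0.0, 1.465]
wrist_force: [0.4, 0.2, 0.4]
finger_gap: -0.0002
```

Call:
send_rows --series '[-0.001,-0.009,-0.001,0,0,0,-0.001,-0.009,-0.001,0,0,0,-0.001,-0.009,0,0,0,0,-0.0022,-0.01,0,0,0,0.07,-0.0015,-0.0101,0,0,0,0.07,-0.0008,-0.0102,0,0,0,0.07,0,-0.0103,0,0,0,0.07,0.0006,-0.0102,0,0,0,0.07,0.0014,-0.0102,0,0,0,0.07,0.0021,-0.01,0,0,0,0.07,0.0028,-0.0099,0,0,0,0.07,0.0034,-0.0097,0,0,0,0.07]'

```text
t: 3.87
tcp_pos: [0.4519, -0.238, 0.0237]
eef_rot: [-3.14, -0.002, 2.097]
wrist_force: [-1.8, 1.2, 1.2]
finger_gap: 0.0001
```

Run:
```python
from h import *
a=cv2.resize(eyes.read_camera("scene")[60:300,150:470],(800,600))
cv2.imwrite(f"pics/c1.png",a[:,:,::-1])
```

```text
(no output)
```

View pics/c1.png

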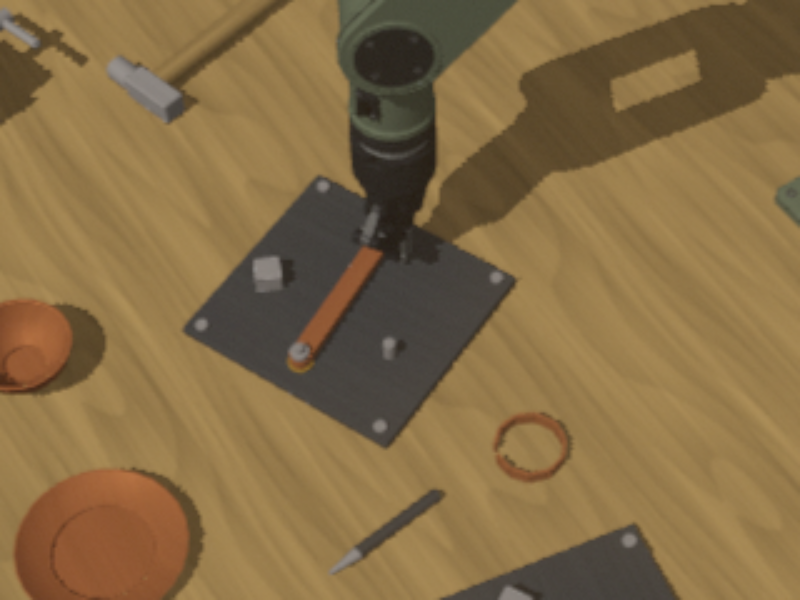

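The bar swings with the fingers and is now about halfway. The end is at crop (375,250).

Call:
send_rows --series '[0.0041,-0.0094,0,0,0,0.07,0.0048,-0.0091,0,0,0,0.07,0.0054,-0.0087,0,0,0,0.07,0.006,-0.0083,0,0,0,0.07,0.0065,-0.0079,0,0,0,0.07,0.0071,-0.0074,0,0,0,0.07,0,0,0,0,0,0]'

```text
t: 4.5
tcp_pos: [0.4881, -0.2897, 0.0239]
eef_rot: [3.142, 0.002, 2.513]
wrist_force: [0.8, -0.7, 1.1]
finger_gap: -0.0001
```

Run:
```python
from h import *
a=cv2.resize(eyes.read_camera("scene")[60:300,150:470],(800,600))
cv2.imwrite(f"pics/d1.png",a[:,:,::-1])
```

```text
(no output)
```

View pics/d1.png

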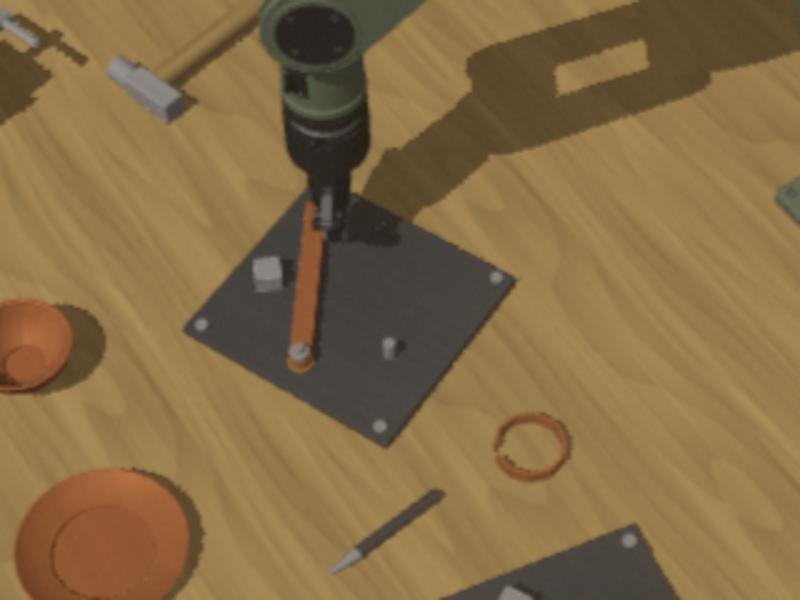

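There is a small gap between the bar and the block at crop (285,275). I'll finish slowly and watch the force.

Call:
send_rows --series '[0.0035,-0.0031,0,0,0,0.03,0.0035,-0.003,0,0,0,0.03,0.0035,-0.003,0,0,0,0.03,0.0035,-0.0028,0,0,0,0.03,0,0,0,0,0,0]'

```text
t: 4.97
tcp_pos: [0.501, -0.2998, 0.0238]
eef_rot: [3.142, -0.0, 2.633]
wrist_force: [0.8, -0.0, 0.5]
finger_gap: -0.0003
```

Call:
send_rows --series '[0.002,-0.0012,0,0,0,0.01,0.002,-0.0012,0,0,0,0.01,0,0,0,0,0,0,0,0,0,0,0,0]'

```text
t: 5.3
tcp_pos: [0.5052, -0.302, 0.0238]
eef_rot: [3.141, -0.0, 2.654]
wrist_force: [-0.9, -0.2, -0.5]
finger_gap: 0.0001
```

Run:
```python
from h import *
a=cv2.resize(eyes.read_camera("scene")[60:300,150:470],(800,600))
cv2.imwrite(f"pics/e1.png",a[:,:,::-1])
```

```text
(no output)
```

View pics/e1.png

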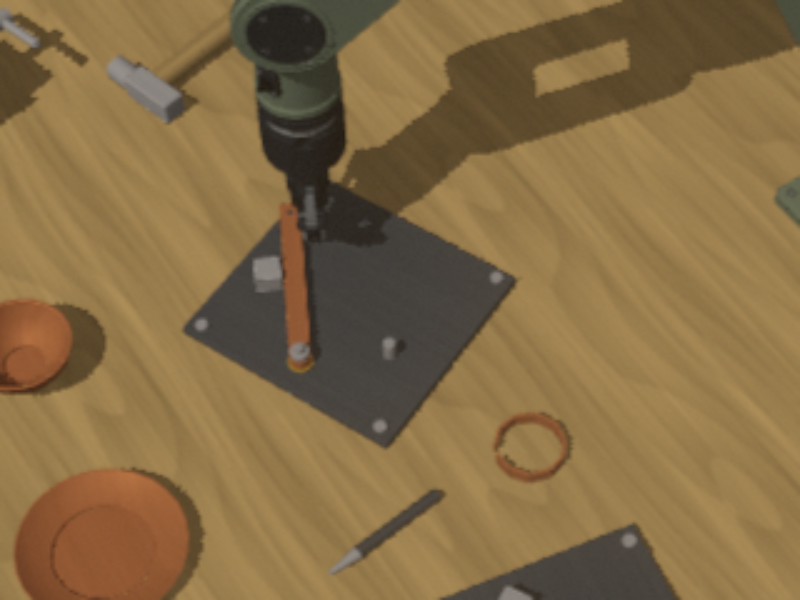

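The bar looks almost flush, but the force hasn't risen. I'll press on in small steps.

Call:
send_rows --series '[0.002,-0.001,0,0,0,0,0.002,-0.001,0,0,0,0,0,0,0,0,0,0,0,0,0,0,0,0]'

```text
t: 5.68
tcp_pos: [0.5079, -0.3034, 0.0237]
eef_rot: [3.142, -0.004, 2.655]
wrist_force: [-3.8, 0.4, 3.0]
finger_gap: 0.0001
```

Call:
send_rows --series '[0.002,-0.001,0,0,0,0,0,0,0,0,0,0,0,0,0,0,0,0]'

```text
t: 5.93
tcp_pos: [0.508, -0.3035, 0.0236]
eef_rot: [3.142, -0.009, 2.655]
wrist_force: [-9.3, 3.3, 6.4]
finger_gap: 0.0003
```

The tool has stalled and the force is up to about 10 N, so the bar is seated on the block. Now I'll back off and lift clear.

Call:
send_rows --series '[-0.004,0.002,0,0,0,0,-0.009,0.005,0,0,0,0,-0.014,0.007,0,0,0,0,-0.014,0.007,0,0,0,0,0,0,0.02,0,0,0,0,0,0.03,0,0,0,0,0,0.035,0,0,0,0,0.02,0.035,0,0,0,-0.02,0.03,0.03,0,0,0,-0.02,0.035,0,0,0,0,-0.02,0.035,0,0,0,0,-0.01,0.035,0,0,0,0,-0.01,0.02,0,0,0,0,0,0,0,0,0,0,0,0,0,0,0,0]'

```text
t: 7.18
tcp_pos: [0.3931, -0.1119, 0.1711]
eef_rot: [3.141, 0.003, 2.657]
wrist_force: [0.7, 0.2, 0.6]
finger_gap: 0.0
```

Run:
```python
from h import *
for n in ("top","scene"):
    img=eyes.read_camera(n); cv2.imwrite(f"pics/f{n}.png",img[:,:,::-1])
    for r in bars(n,img):
        P=np.array([onz(n,*q,0.023)[:2] for q in cv2.boxPoints(r)])
        w=np.linalg.norm(P[0]-P[1]),np.linalg.norm(P[1]-P[2])
        e=(P[1]-P[2]) if w[1]>w[0] else (P[0]-P[1])
        print(n,np.round(r[0]),np.round(w,3),P.round(3).tolist(),'ang mod pi',np.arctan2(e[1],e[0])%np.pi)
s=env.get_state();print(s['tcp_pos'],s['wrist_force'],s['t'])
```

```text
top [450. 240.] [0.021 0.168] [[0.576, -0.19], [0.595, -0.199], [0.519, -0.349], [0.501, -0.339]] ang mod pi 1.1023337514881804
top [203. 220.] [0.109 0.021] [[0.553, 0.26], [0.645, 0.201], [0.633, 0.184], [0.541, 0.244]] ang mod pi 2.5672580287668616
top [156. 128.] [0.066 0.07 ] [[0.806, 0.374], [0.837, 0.315], [0.774, 0.283], [0.744, 0.341]] ang mod pi 0.473070220588461
top [ 23. 120.] [0.033 0.106] [[0.852, 0.651], [0.867, 0.621], [0.774, 0.571], [0.759, 0.601]] ang mod pi 0.4891853270526166
top [ 64. 116.] [0.046 0.1  ] [[0.854, 0.57], [0.876, 0.529], [0.789, 0.481], [0.767, 0.521]] ang mod pi 0.5082543611748094
top [475. 116.] [0.099 0.099] [[0.857, -0.287], [0.855, -0.387], [0.757, -0.38], [0.759, -0.282]] ang mod pi 1.5524159409718754
top [236. 120.] [0.148 0.023] [[0.75, 0.207], [0.877, 0.131], [0.864, 0.113], [0.737, 0.189]] ang mod pi 2.604077077443058
top [371. 108.] [0.149 0.148] [[0.768, -0.035], [0.914, -0.06], [0.885, -0.205], [0.74, -0.177]] ang mod pi 2.9726300266386576
scene [571. 471.] [0.112 0.025] [[0.478, 0.578], [0.381, 0.635], [0.398, 0.653], [0.493, 0.597]] ang mod pi 2.6109169685596645
scene [265. 384.] [0.147 0.02 ] [[0.873, 0.126], [0.747, 0.201], [0.757, 0.218], [0.882, 0.144]] ang mod pi 2.6087664193263067
scene [372. 346.] [0.123 0.023] [[0.644, 0.181], [0.54, 0.247], [0.554, 0.265], [0.656, 0.2]] ang mod pi 2.575300846156028
scene [190. 278.] [0.15  0.142] [[0.857, -0.218], [0.732, -0.135], [0.802, -0.011], [0.92, -0.09]] ang mod pi 2.554130140229123
scene [156. 198.] [0.1   0.099] [[0.816, -0.408], [0.733, -0.353], [0.779, -0.265], [0.859, -0.319]] ang mod pi 2.5537577005857726
scene [267. 169.] [0.021 0.16 ] [[0.519, -0.344], [0.5, -0.334], [0.573, -0.192], [0.591, -0.201]] ang mod pi 1.0994448310788894
[ 0.39381113 -0.11306865  0.17096596] [1.01460901 0.25146714 0.11387472] 7.2833
```

View pics/ftop.png

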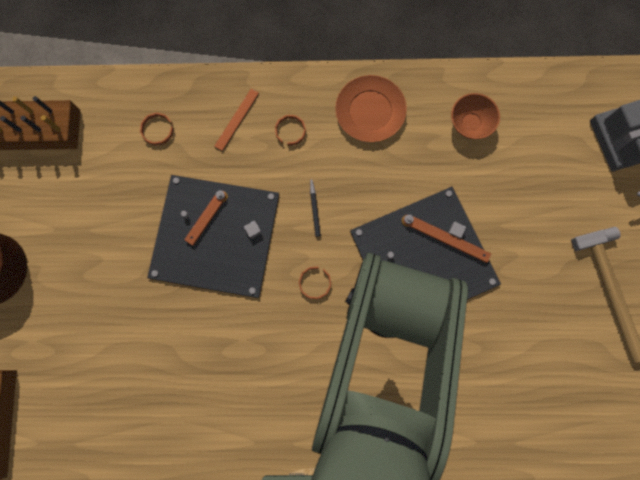

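View pics/fscene.png

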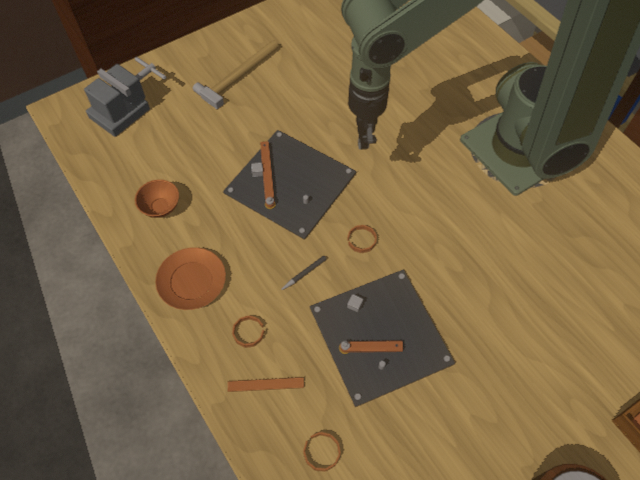

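Both views show the longer bar against the block: top (490,256) for the end and (457,230) for the block. Its measured angle is -2.04 rad, against -2.045 expected. The shorter bar hasn't moved and the arm is clear.

```bash
python3 -c "
from bench import order
print(order.hand_in())"
```

```text
the job is handed in; nothing more can be done
None
```

I swung the longer bar about its pin with the closed fingers until it seated on the square block. I then backed off, lifted the gripper clear and handed the job in at about 7.3 s.

- **Seating:** on the last push the tool stalled and the wrist force rose to about 12 N.
- **Longer bar:** both cameras put it at -2.04 rad in the world. I expected -2.045 at the block, so the joint is at about 1.40 rad, above the required 1.29.
- **Shorter bar:** its corners measured the same as at the start, within about 1 mm.
- **Arm:** it stood clear of everything, with the wrist force back to about 1 N.
- **Disagreement:** at the start the two cameras differed by about 4–8 mm in y on most points, and by 13–15 mm on the two bars' free ends. I took a rough mean and found the actual seating by force.

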